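# Stage gears in size order for gearbox assembly

### The job

Lay out the four loose brass-coloured gears for the gearbox assembler: set each one flat and centred, hub up, on its own round pad on the green board, in order of size, with the smallest on the pad next to the red end block and the largest on the pad farthest from it. Leave the amber oil bottle standing where it is.

Things in the scene. Friction and masses are not known exactly. Their poses are not given: they have to be found in the camera images.
- gear_smallest: loose brass-coloured toothed gear, the smallest of four: 44 mm over the teeth, disc 14 mm thick, lying flat; plain round steel hub, 26 mm diameter, to grip by, stands up at its centre from 14 to 46 mm above the underside. 0.2 to 0.8 kg. Origin: centre of the underside; z up. (The toothless 52 mm steel bearing ring lying nearby is not a gear.)
- gear_small: loose brass-coloured toothed gear, the second smallest of four: 57 mm over the teeth, disc 14 mm thick, lying flat; plain round steel hub, 26 mm diameter, to grip by, stands up at its centre from 14 to 46 mm above the underside. 0.2 to 0.8 kg. Origin: centre of the underside; z up. (The toothless 52 mm steel bearing ring lying nearby is not a gear.)
- gear_large: loose brass-coloured toothed gear, the second largest of four: 70 mm over the teeth, disc 14 mm thick, lying flat; plain round steel hub, 26 mm diameter, to grip by, stands up at its centre from 14 to 46 mm above the underside. 0.2 to 0.8 kg. Origin: centre of the underside; z up. (The toothless 52 mm steel bearing ring lying nearby is not a gear.)
- gear_largest: loose brass-coloured toothed gear, the largest of four: 82 mm over the teeth, disc 14 mm thick, lying flat; plain round steel hub, 26 mm diameter, to grip by, stands up at its centre from 14 to 46 mm above the underside. 0.2 to 0.8 kg. Origin: centre of the underside; z up. (The toothless 52 mm steel bearing ring lying nearby is not a gear.)
- pad_black: fixed round black rubber pad, 58 mm diameter, 4 mm thick, one of four in a straight row, 90 mm apart, on a green board (70 x 480 mm, 8 mm thick) on the bench; its top is 12 mm above the bench. The pads' order in the row varies; their colours mean nothing. Origin: centre of its underside, 4 mm below its top; z up.
- pad_white: fixed round white plastic pad, 58 mm diameter, 4 mm thick, one of four in a straight row, 90 mm apart, on a green board (70 x 480 mm, 8 mm thick) on the bench; its top is 12 mm above the bench. The pads' order in the row varies; their colours mean nothing. Origin: centre of its underside, 4 mm below its top; z up.
- pad_blue: fixed round blue plastic pad, 58 mm diameter, 4 mm thick, one of four in a straight row, 90 mm apart, on a green board (70 x 480 mm, 8 mm thick) on the bench; its top is 12 mm above the bench. The pads' order in the row varies; their colours mean nothing. Origin: centre of its underside, 4 mm below its top; z up.
- pad_cork: fixed round brown cork pad, 58 mm diameter, 4 mm thick, one of four in a straight row, 90 mm apart, on a green board (70 x 480 mm, 8 mm thick) on the bench; its top is 12 mm above the bench. The pads' order in the row varies; their colours mean nothing. Origin: centre of its underside, 4 mm below its top; z up.
- red_block: fixed red end block, 50 x 30 mm, 30 mm high, on the green board at one end of the row of pads, either end; its centre is 80 mm from the nearest pad's centre, in line with the row. A like block in dark steel stands at the other end. Origin: centre of its underside, 8 mm above the bench; its y axis lies along the row, either way.
- oil_bottle: amber bottle with a red cap standing loose and upright among the gears, 48 mm diameter, 130 mm tall, at least 95 mm from the centre of any gear at the start. Not to be moved. Origin: centre of the underside; z up.
Things that resemble listed ones, but are neither listed nor needed, are in the scene too. Leave any blue look-alike of the gear_small alone.

How it is judged:
At the end, for the whole second after the job is handed in: From the red block outwards the pads carry the gears from smallest to largest, each within 14 mm of its pad's centre, resting on it (within 3 mm), hub up within 0.08 rad, released and at rest; the oil bottle upright within 0.1 rad and moved less than 30 mm (horizontal distance between gear_smallest and red_block between 0.04 and 0.12 m and ((horizontal distance between gear_smallest and pad_black below 0.014 m and z of gear_smallest in the frame of pad_black between 0.001 and 0.007 m) or (horizontal distance between gear_smallest and pad_white below 0.014 m and z of gear_smallest in the frame of pad_white between 0.001 and 0.007 m) or (horizontal distance between gear_smallest and pad_blue below 0.014 m and z of gear_smallest in the frame of pad_blue between 0.001 and 0.007 m) or (horizontal distance between gear_smallest and pad_cork below 0.014 m and z of gear_smallest in the frame of pad_cork between 0.001 and 0.007 m)) and angle between each of gear_smallest, gear_small, gear_large, gear_largest's own z axis and vertical below 0.08 rad and linear speed of each of gear_smallest, gear_small, gear_large, gear_largest below 0.02 m/s and angular speed of each of gear_smallest, gear_small, gear_large, gear_largest below 0.2 rad/s and horizontal distance between gear_small and red_block between 0.13 and 0.21 m and ((horizontal distance between gear_small and pad_black below 0.014 m and z of gear_small in the frame of pad_black between 0.001 and 0.007 m) or (horizontal distance between gear_small and pad_white below 0.014 m and z of gear_small in the frame of pad_white between 0.001 and 0.007 m) or (horizontal distance between gear_small and pad_blue below 0.014 m and z of gear_small in the frame of pad_blue between 0.001 and 0.007 m) or (horizontal distance between gear_small and pad_cork below 0.014 m and z of gear_small in the frame of pad_cork between 0.001 and 0.007 m)) and horizontal distance between gear_large and red_block between 0.22 and 0.3 m and ((horizontal distance between gear_large and pad_black below 0.014 m and z of gear_large in the frame of pad_black between 0.001 and 0.007 m) or (horizontal distance between gear_large and pad_white below 0.014 m and z of gear_large in the frame of pad_white between 0.001 and 0.007 m) or (horizontal distance between gear_large and pad_blue below 0.014 m and z of gear_large in the frame of pad_blue between 0.001 and 0.007 m) or (horizontal distance between gear_large and pad_cork below 0.014 m and z of gear_large in the frame of pad_cork between 0.001 and 0.007 m)) and horizontal distance between gear_largest and red_block between 0.31 and 0.39 m and ((horizontal distance between gear_largest and pad_black below 0.014 m and z of gear_largest in the frame of pad_black between 0.001 and 0.007 m) or (horizontal distance between gear_largest and pad_white below 0.014 m and z of gear_largest in the frame of pad_white between 0.001 and 0.007 m) or (horizontal distance between gear_largest and pad_blue below 0.014 m and z of gear_largest in the frame of pad_blue between 0.001 and 0.007 m) or (horizontal distance between gear_largest and pad_cork below 0.014 m and z of gear_largest in the frame of pad_cork between 0.001 and 0.007 m)) and angle between oil_bottle's own z axis and vertical below 0.1 rad and distance of oil_bottle from where it was at the start of the episode below 0.03 m); the robot touches nothing.
It fails at once if the oil bottle is knocked over or carried off (angle between oil_bottle's own z axis and vertical above 0.4 rad or distance of oil_bottle from where it was at the start of the episode above 0.04 m).
It also fails if it takes over 102 s, if anything falls off the work surface, if the arm or the gripper's body presses on something with over 40 N, if the wrist force passes 120 N, or if a joint passes its speed limit or range.

### The arm

A 7-joint arm with a two-finger parallel gripper is mounted at the origin on the work surface. World frame = base frame: x ahead of the robot, y to its left, z up, the work surface at z = 0. Lengths are in m, angles in rad, forces in N, time in s.
With the tool pointing down it reaches from about 0.425 to 0.825 m from the base axis. Payload 3.6 kg.
Tool frame: the origin (TCP) lies midway between the tips of the shut fingers; the grasp point (between the pads) lies manip.grip_depth behind it (manip.grip_depth is the distance from the TCP to the grasp point, in m); z points along the fingers, y is the line along which they close (so a half turn about z gives the same grasp; the last joint's range is limited). The gripper opens to 93 mm and grips with 3 to 60 N. Pads are 15 mm wide; open, the fingers measure 128 mm over their backs; the gripper's body (75 mm by 188 mm) begins 65 mm behind the grasp point.
Start: joints at [-1.155, 0.615, -0.013, 1.423, 0.008, 1.103, -0.04], TCP at [0.278, 0.587, 0.219] pointing down, gripper open.
Joint ranges: [-3.12, 3.12], [-0.3, 2.06], [-1.34, 1.32], [0.26, 2.42], [-1.36, 4.5], [0.01, 1.98], [-2.84, 2.84]. Speed limits (rad/s): [2.79, 2.79, 3.14, 3.14, 3.14, 3.14, 3.14].

### API

Orientations are given as a 3x3 rotation matrix whose columns are the frame's x, y, z axes.
In Python, from workcell import manip, camera, order, finder gives the robot as it stands.
- The arm moves only by the tool send_path, called after "Request:" as name(argument=value, ...), one argument or row to a line, values as JSON. Schema: {"type":"object","properties":{"steps":{"type":"object","properties":{"motion":{"type":"array","items":{"type":"array","items":{"type":"number"},"minItems":5,"maxItems":5},"minItems":1,"maxItems":10}},"additionalProperties":false,"required":["motion"]},"only":{"type":"string"},"quiet":{"type":"boolean"},"lines":{"type":"string"}},"required":["steps"],"additionalProperties":false}. steps is an object whose key "motion" holds a list of rows, 1 to 10 of them, each of 5 numbers: the finger opening in m, then dx, dy, dz in normalised numbers (1 is 1 m), then a turn about the tool's z in normalised numbers (1 is pi rad); each row is the pose to reach, as a shift and turn from the pose commanded when the call began, along the tool's axes at that moment; what a row does not reach only later rows make up. A row lasts 1/12 s, in which the tool goes at most 0.0417 m and 0.125 rad, less where a joint would pass 70% of its speed; a pose out of reach is approached as far as the arm can. The fingers move at their own pace and stop on an object; the grip force is fixed at half the most. Time passes only in rows, so rows that do not move let the fingers close. The tool returns the time, the measured TCP pose, the force, the opening and the grip force at its end. only (a regular expression) keeps the lines of the reply that match it, lines (a string "A,B") keeps lines A to B, and quiet returns only ok. Shift and turn numbers lie between -1 and 1, and a call with a number outside is refused. Input that does not fit is refused with a message, and nothing moves.
- manip.read_state(): the state, without advancing time (a new reading comes with each control period).
- camera(name): name is "scene" or "side" or "wrist"; returns a dict with "image" (384x512x3 uint8, blue, green, red), "depth" (384x512 float32, m along the optical axis (not along the pixel's ray), 0 where there is no reading), "fx", "fy", "cx", "cy" (pixels), "dist" ([k1, k2, p1, p2, k3] as OpenCV has them; the pictures are not rectified), "R" (3x3) and "t" (3): a world point X has camera coordinates R X + t. Camera axes: x right, y down, z forward; pixel columns grow to the right and rows downward; lengths in m; the calibration is good to about 2 mm. A picture is of the moment at which its call begins.
- order.finish_job(): hands the job in; it is judged then, once.
Trained networks look in the newest picture that a camera, given by its name, has taken for a name from the list of things; names that differ only in an ending like _2 or _b are one class to them, and where a whole thing is asked for, a point or a joint stands for the part that bears it (a point fixed in the world has none). Each returns a list of dicts, best first, with "conf" (0 to 1); they miss things now and then, are a little off and sometimes report something else, mostly with a low value. They report only what shows in the picture. A call takes as long as a camera call. They do not tell look-alikes from the thing itself.
- finder.spot_in(camera, thing): "point" ([row, column] in pixels, amid what is visible of it).
- finder.regions_of(camera, thing): "region" (384x512 bool, what is visible of it) and "point" ([row, column] in pixels, amid what is visible of it).
The state is a dict: "clock": time; "joint_positions": joint angles; "dq": joint speeds; "joint_efforts": joint torques, N m; "ee_pos": TCP position; "tcp_rot": TCP orientation; "ft_force": force on the tool from outside, world axes, zero at the start; "torque": the same for the moment, N m; "finger_gap": finger opening in m; "grip_force": force on a finger pad.
Only numpy, scipy, OpenCV 4.12 (cv2) and the standard library are available. Lean on these libraries where they do the work, as an engineer would, in place of code of your own. Each camera call takes 0.05 s, during which the arm holds its last target. There are 200 camera calls.

## Working session

There is one attempt and no reset: what is moved stays moved. The work goes in short steps, Python scripts to look and compute and a tool call to move; the robot and the scene stay as the last step left them, time stands still between calls to the robot, and variables do not carry over. Pictures are saved under pics/ and viewed, at most 14 in all, crops included, and the job is handed in when it is done.

```bash
ls; mkdir -p pics; python3 - <<'E'
from workcell import manip, camera, order, finder
import cv2,numpy as np
s=manip.read_state();print(s['clock'],s['ee_pos'],np.round(s['tcp_rot'],3).tolist(),s['finger_gap'],manip.grip_depth)
a=camera("scene");b=camera("side")
cv2.imwrite("pics/scene.png",a['image']);cv2.imwrite("pics/side.png",b['image'])
for c,n in((a,'scene'),(b,'side')):
  print(n,c['fx'],c['cx'],c['dist'],(-np.array(c['R']).T@c['t']).round(3),np.round(c['R'],2).tolist())
E
```

```text
pics
0.0 [0.27812541 0.58662719 0.21749904] [[-0.904, 0.428, -0.001], [0.428, 0.904, -0.002], [0.0, -0.003, -1.0]] 0.09275311910549885 0.0188
scene 469.4250837370221 265.248508675312 [0.01117908 0.         0.         0.         0.        ] [ 1.091 -0.193  0.919] [[0.4, 0.91, 0.01], [0.75, -0.32, -0.58], [-0.52, 0.24, -0.82]]
side 442.8095154262133 252.63936045846853 [0.02450109 0.         0.         0.         0.        ] [ 0.375 -0.606  0.793] [[0.97, -0.25, 0.01], [-0.17, -0.71, -0.68], [0.18, 0.66, -0.73]]
```

View pics/scene.png

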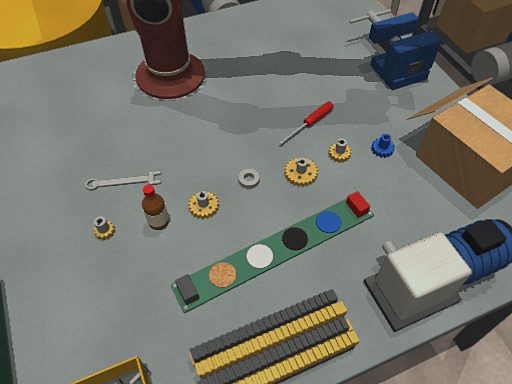

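View pics/side.png

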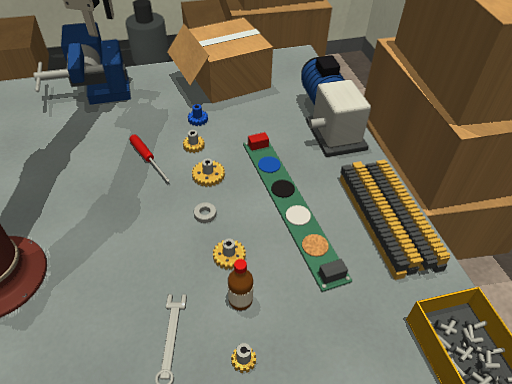

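The scene picture shows the red block at (358,205), then pads blue (329,222), black (295,239), white (260,256) and cork (223,275). The gears are at (104,228), (204,204), (301,171) and (340,150), the bottle at (155,208) and the ring at (249,178). The side view agrees with this. Next I measure positions.

```bash
cat > h.py <<'E'
from workcell import manip, camera, order, finder
import cv2,numpy as np
def cloud(c):
    h,w=c['depth'].shape; v,u=np.mgrid[:h,:w]
    K=np.array([[c['fx'],0,c['cx']],[0,c['fy'],c['cy']],[0,0,1]])
    n=cv2.undistortPoints(np.stack([u,v],-1).reshape(-1,1,2).astype(np.float64),K,np.array(c['dist'])).reshape(h,w,2)
    d=c['depth'][...,None]; P=np.concatenate([n*d,d],-1)
    P=(P-np.array(c['t']))@np.array(c['R']); P[c['depth']==0]=np.nan
    return P
def proj(c,X):
    K=np.array([[c['fx'],0,c['cx']],[0,c['fy'],c['cy']],[0,0,1]])
    p,_=cv2.projectPoints(np.array(X,float).reshape(-1,1,3),cv2.Rodrigues(np.array(c['R']))[0],np.array(c['t'],float),K,np.array(c['dist']))
    return p.reshape(-1,2)
E
python3 - <<'E'
from h import *
for n in('scene','side'):
  c=camera(n);P=cloud(c)
  print(n,'tcp px',proj(c,manip.read_state()['ee_pos']))
  for t in ['gear_smallest','gear_small','gear_large','gear_largest','pad_black','pad_white','pad_blue','pad_cork','red_block','oil_bottle']:
    for r in finder.regions_of(n,t)[:5 if t=='gear_small' else 2]:
      if r['conf']<.3: continue
      Q=P[r['region']];Q=Q[np.isfinite(Q[:,0])]
      zt=np.percentile(Q[:,2],97)
      T=Q[Q[:,2]>zt-.006]; lo=Q[(Q[:,2]>.008)&(Q[:,2]<.018)] 
      mid=lambda A:((A.max(0)+A.min(0))/2)[:2].round(4) if len(A) else None
      print(t,round(r['conf'],2),np.round(r['point']),'ztop',zt.round(4),'top mid',mid(T),T.mean(0)[:2].round(4),len(T),'low mid',mid(lo), np.ptp(lo,axis=0)[:2].round(3) if len(lo) else None)
E
```

```text
scene tcp px [[414.41593766  14.20841925]]
gear_smallest 0.73 [227. 105.] ztop 0.0484 top mid [ 0.451  -0.2927] [ 0.4523 -0.2929] 101 low mid [ 0.4512 -0.2929] [0.043 0.045]
gear_smallest 0.48 [220. 327.] ztop 0.0157 top mid [0.6324 0.1791] [0.6333 0.1784] 399 low mid [0.6324 0.1791] [0.057 0.056]
gear_small 0.79 [151. 339.] ztop 0.0486 top mid [0.4586 0.3058] [0.4584 0.3051] 69 low mid [0.457  0.3054] [0.058 0.055]
gear_small 0.68 [146. 385.] ztop 0.0482 top mid [0.4885 0.4142] [0.4889 0.4136] 72 low mid [0.4879 0.4153] [0.058 0.058]
gear_large 0.96 [205. 207.] ztop 0.0481 top mid [ 0.4743 -0.0657] [ 0.4749 -0.0655] 90 low mid [ 0.4739 -0.0659] [0.069 0.069]
gear_largest 0.83 [171. 302.] ztop 0.0473 top mid [0.4749 0.1883] [0.4764 0.1868] 85 low mid [0.4763 0.1875] [0.08  0.081]
pad_black 0.75 [238. 293.] ztop 0.0153 top mid [0.6415 0.0895] [0.6421 0.0894] 448 low mid [0.6415 0.0895] [0.057 0.057]
pad_white 0.57 [202. 358.] ztop 0.0409 top mid [0.6254 0.2585] [0.6256 0.2583] 236 low mid [0.6262 0.2582] [0.049 0.033]
pad_white 0.56 [255. 258.] ztop 0.0157 top mid [ 0.6505 -0.0007] [ 
[... 1263 characters left out ...]
 mid [0.6417 0.0909] [0.6412 0.0898] 325 low mid [0.6417 0.0909] [0.058 0.058]
pad_white 0.79 [215. 296.] ztop 0.0141 top mid [0.6506 0.001 ] [6.509e-01 2.000e-04] 392 low mid [0.6506 0.001 ] [0.057 0.059]
pad_blue 0.55 [164. 270.] ztop 0.0144 top mid [0.6328 0.1796] [0.6327 0.1787] 248 low mid [0.6328 0.1796] [0.052 0.058]
pad_cork 0.93 [243. 315.] ztop 0.0139 top mid [ 0.6592 -0.0881] [ 0.6593 -0.0893] 462 low mid [ 0.6598 -0.0881] [0.057 0.059]
red_block 0.53 [143. 260.] ztop 0.0398 top mid [0.6238 0.2572] [0.624  0.2568] 134 low mid [0.6246 0.2535] [0.051 0.026]
oil_bottle 0.94 [286. 240.] ztop 0.1297 top mid [ 0.473  -0.1742] [ 0.4727 -0.1751] 122 low mid [ 0.4717 -0.1888] [0.044 0.02 ]
```

```bash
python3 - <<'E'
from h import *
H={}
for n in('scene','side'):
  P=cloud(camera(n)).reshape(-1,3);P=P[np.isfinite(P[:,0])]
  P=P[(P[:,2]>.06)&(P[:,0]>.2)&(P[:,0]<.85)&(abs(P[:,1])<.7)]
  for x,y,z in P:
    k=(int(x//.05)*5,int(np.floor(y/.05))*5);H[k]=max(H.get(k,0),round(float(z),2))
print({k:H[k] for k in sorted(H)})
E
```

```text
{(20, 45): 0.33, (20, 50): 0.33, (20, 55): 0.1, (20, 60): 0.12, (20, 65): 0.1, (25, 45): 0.33, (25, 50): 0.33, (25, 55): 0.14, (25, 60): 0.27, (25, 65): 0.13, (30, 50): 0.13, (30, 55): 0.13, (30, 60): 0.27, (30, 65): 0.13, (40, -20): 0.08, (40, 60): 0.09, (40, 65): 0.09, (45, -20): 0.13, (45, 45): 0.11, (45, 50): 0.12, (45, 55): 0.14, (45, 60): 0.15, (45, 65): 0.15, (50, 45): 0.16, (50, 50): 0.16, (50, 55): 0.16, (50, 60): 0.16, (50, 65): 0.16, (55, 45): 0.14, (55, 50): 0.14, (55, 55): 0.14, (55, 60): 0.14, (55, 65): 0.14, (60, 45): 0.14, (60, 50): 0.14, (60, 55): 0.14, (60, 60): 0.14, (60, 65): 0.14, (65, 50): 0.14, (65, 55): 0.15, (65, 60): 0.15, (65, 65): 0.14, (70, 50): 0.14, (70, 55): 0.14, (70, 60): 0.14, (70, 65): 0.14, (75, -45): 0.07, (75, -40): 0.07, (75, -35): 0.07, (75, -30): 0.07, (75, 15): 0.07, (75, 20): 0.13, (75, 25): 0.13, (75, 30): 0.13, (75, 35): 0.11, (75, 40): 0.11, (80, -30): 0.07, (80, 15): 0.14, (80, 20): 0.14, (80, 25): 0.14, (80, 30): 0.16, (80, 35): 0.16, (80, 40): 0.16, (80, 45): 0.13}
```

Units first: turns go in shares of pi rad. So 1.129 rad is 0.3594.

Request:
send_path(
  steps={"motion": [[0.06,-0.035,-0.022,0,0.0382],[0.06,-0.07,-0.044,0,0.0764],[0.06,-0.105,-0.066,0,0.1146],[0.06,-0.14,-0.088,0,0.1528],[0.06,-0.175,-0.11,0,0.191],[0.06,-0.21,-0.132,0,0.2292],[0.06,-0.245,-0.154,0,0.2674],[0.06,-0.283,-0.178,0,0.3056],[0.06,-0.283,-0.178,0,0.3438],[0.06,-0.283,-0.178,0,0.3594]]},
)

```text
clock: 2.13
ee_pos: [0.4606, 0.3009, 0.2192]
tcp_rot: [[0.014, 1.0, 0.002], [1.0, -0.014, -0.001], [-0.001, 0.002, -1.0]]
ft_force: [-0.6, 1.1, -0.2]
finger_gap: 0.0601
grip_force: 0.0
```

Request:
send_path(
  steps={"motion": [[0.06,0.004,-0.002,0.04,0],[0.06,0.004,-0.002,0.08,0],[0.06,0.004,-0.002,0.12,0],[0.06,0.004,-0.002,0.15,0],[0.06,0.004,-0.002,0.15,0],[0.06,0.004,-0.002,0.15,0]]},
)

```text
clock: 2.63
ee_pos: [0.4554, 0.3088, 0.0679]
tcp_rot: [[0.001, 1.0, -0.002], [1.0, -0.001, -0.002], [-0.002, -0.002, -1.0]]
ft_force: [0.0, 0.1, 1.0]
finger_gap: 0.0601
grip_force: 0.0
```

Request:
send_path(
  steps={"motion": [[0.06,-0.004,0.003,0.02,0],[0.06,-0.004,0.003,0.04,0],[0.06,-0.004,0.003,0.048,0],[0.06,-0.004,0.003,0.048,0],[0.0,-0.004,0.003,0.048,0],[0.0,-0.004,0.003,0.048,0],[0.0,-0.004,0.003,0.048,0],[0.0,-0.004,0.003,0.048,0],[0.0,-0.004,0.003,0.048,0],[0.0,-0.004,0.003,0.048,0]]},
)

```text
clock: 3.47
ee_pos: [0.4591, 0.3054, 0.0211]
tcp_rot: [[0.001, 1.0, 0.0], [1.0, -0.001, 0.0], [0.0, 0.0, -1.0]]
ft_force: [-0.2, 0.3, 1.7]
finger_gap: 0.0251
grip_force: 30.0
```

Request:
send_path(
  steps={"motion": [[0.0,0,0,-0.04,0],[0.0,0,0,-0.08,0],[0.0,-0.03,0.025,-0.08,0],[0.0,-0.06,0.05,-0.08,0],[0.0,-0.09,0.076,-0.08,0],[0.0,-0.12,0.1,-0.08,0],[0.0,-0.15,0.127,-0.08,0],[0.0,-0.18,0.152,-0.08,0],[0.0,-0.216,0.1825,-0.08,0],[0.0,-0.216,0.1825,-0.08,0]]},
)

```text
clock: 4.3
ee_pos: [0.6457, 0.0771, 0.1004]
tcp_rot: [[0.013, 1.0, 0.005], [1.0, -0.012, -0.009], [-0.009, 0.005, -1.0]]
ft_force: [0.6, -2.5, -2.4]
finger_gap: 0.0255
grip_force: 30.0
```

Request:
send_path(
  steps={"motion": [[0.0,0,0,0,0],[0.0,0,0,0,0]]},
)

```text
clock: 4.47
ee_pos: [0.6402, 0.0885, 0.0995]
tcp_rot: [[0.003, 1.0, -0.003], [1.0, -0.003, 0.0], [0.0, -0.003, -1.0]]
ft_force: [-0.8, 1.4, -2.7]
finger_gap: 0.0255
grip_force: 30.0
```

Request:
send_path(
  steps={"motion": [[0.0,0.001,0.001,0.03,0],[0.0,0.001,0.001,0.05,0],[0.0,0.001,0.001,0.06,0],[0.0,0.001,0.001,0.063,0],[0.0,0.001,0.001,0.066,0],[0.0,0.001,0.001,0.066,0],[0.0,0.001,0.001,0.066,0]]},
)

```text
clock: 5.05
ee_pos: [0.643, 0.0904, 0.0358]
tcp_rot: [[0.001, 1.0, 0.002], [1.0, -0.001, 0.0], [0.0, 0.002, -1.0]]
ft_force: [0.5, -0.0, -3.1]
finger_gap: 0.0255
grip_force: 30.0
```

Request:
send_path(
  steps={"motion": [[0.0,-0.001,-0.001,0.0015,0],[0.0,-0.001,-0.001,0.003,0],[0.0,-0.001,-0.001,0.003,0],[0.06,-0.001,-0.001,0.003,0],[0.06,-0.001,-0.001,0.003,0],[0.06,-0.001,-0.001,0.003,0],[0.06,-0.001,-0.001,0.003,0]]},
)

```text
clock: 5.63
ee_pos: [0.6414, 0.0891, 0.0317]
tcp_rot: [[0.001, 1.0, 0.0], [1.0, -0.001, 0.0], [0.0, 0.0, -1.0]]
ft_force: [-0.5, -0.4, 0.4]
finger_gap: 0.0474
grip_force: 0.0
```

Request:
send_path(
  steps={"motion": [[0.06,0,0,-0.03,0],[0.06,0,0,-0.07,0],[0.06,0.02,-0.034,-0.07,0],[0.06,0.04,-0.068,-0.07,0],[0.06,0.06,-0.102,-0.07,0],[0.06,0.08,-0.136,-0.07,0],[0.06,0.0984,-0.1657,-0.07,0],[0.06,0.0984,-0.1657,-0.07,0],[0.06,0.0984,-0.1657,-0.07,0],[0.06,0.0984,-0.1657,-0.07,0]]},
)

```text
clock: 6.47
ee_pos: [0.4766, 0.1874, 0.102]
tcp_rot: [[0.001, 1.0, 0.002], [1.0, -0.001, -0.0], [-0.0, 0.002, -1.0]]
ft_force: [0.2, -0.5, -0.3]
finger_gap: 0.0596
grip_force: 0.0
```

Request:
send_path(
  steps={"motion": [[0.06,0,-0.001,0.04,0],[0.06,0,-0.001,0.07,0],[0.06,0,-0.001,0.082,0],[0.06,0,-0.001,0.082,0],[0.06,0,-0.001,0.082,0],[0.0,0,-0.001,0.082,0],[0.0,0,-0.001,0.082,0],[0.0,0,-0.001,0.082,0],[0.0,0,-0.001,0.082,0],[0.0,0,-0.001,0.082,0]]},
)

```text
clock: 7.3
ee_pos: [0.475, 0.1878, 0.0203]
tcp_rot: [[0.001, 1.0, 0.001], [1.0, -0.001, 0.001], [0.001, 0.001, -1.0]]
ft_force: [-0.1, 0.4, 0.4]
finger_gap: 0.0316
grip_force: 0.0
```

```bash
python3 - <<'E'
from h import *
c=camera('wrist');cv2.imwrite('pics/w1.png',c['image'])
for n in('scene',):
  c=camera(n);cv2.imwrite('pics/s2.png',c['image'])
E
```

```text
(no output)
```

View pics/s2.png

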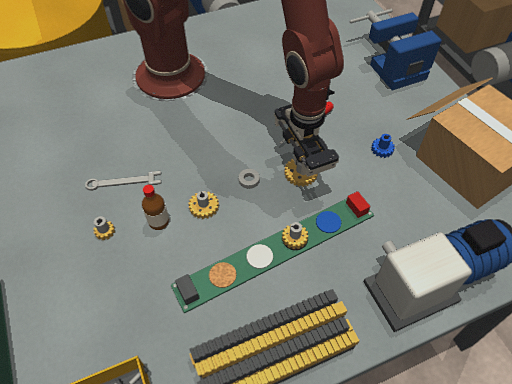

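The picture shows gear_small sitting on the black pad at (295,236), and the gripper is on the largest gear.

Request:
send_path(
  steps={"motion": [[0.0,0,0,0,0],[0.0,0,0,0,0],[0.0,0,0,0,0],[0.0,0,0,-0.03,0],[0.0,0,0,-0.06,0],[0.0,0,0,-0.09,0],[0.0,0,0,-0.09,0]]},
)

```text
clock: 7.98
ee_pos: [0.476, 0.1882, 0.1131]
tcp_rot: [[0.001, 1.0, 0.005], [1.0, -0.001, 0.003], [0.003, 0.005, -1.0]]
ft_force: [2.5, 0.7, -6.2]
finger_gap: 0.0253
grip_force: 30.0
```

Request:
send_path(
  steps={"motion": [[0.0,-0.03,0.02,0,0],[0.0,-0.06,0.04,0,0],[0.0,-0.09,0.06,0,0],[0.0,-0.12,0.08,0,0],[0.0,-0.15,0.1,0,0],[0.0,-0.18,0.12,0,0],[0.0,-0.21,0.14,0,0],[0.0,-0.24,0.16,0,0],[0.0,-0.277,0.185,0,0],[0.0,-0.277,0.185,0,0]]},
)

```text
clock: 8.82
ee_pos: [0.6602, -0.1016, 0.1065]
tcp_rot: [[0.011, 1.0, -0.0], [1.0, -0.011, -0.01], [-0.01, -0.0, -1.0]]
ft_force: [0.8, -3.6, -4.4]
finger_gap: 0.0253
grip_force: 30.0
```

Request:
send_path(
  steps={"motion": [[0.0,0,0,0,0],[0.0,0,0,0,0],[0.0,0,0,0,0]]},
)

```text
clock: 9.07
ee_pos: [0.6571, -0.0869, 0.1071]
tcp_rot: [[-0.001, 1.0, -0.006], [1.0, 0.001, 0.003], [0.003, -0.006, -1.0]]
ft_force: [0.1, 0.3, -6.1]
finger_gap: 0.0254
grip_force: 30.0
```

Request:
send_path(
  steps={"motion": [[0.0,-0.001,0.001,0.03,0],[0.0,-0.001,0.001,0.05,0],[0.0,-0.001,0.001,0.065,0],[0.0,-0.001,0.001,0.07,0],[0.0,-0.001,0.001,0.07,0],[0.0,-0.001,0.001,0.07,0],[0.0,-0.001,0.001,0.07,0]]},
)

```text
clock: 9.65
ee_pos: [0.6615, -0.0902, 0.0411]
tcp_rot: [[0.0, 1.0, 0.003], [1.0, -0.0, -0.0], [-0.0, 0.003, -1.0]]
ft_force: [-0.1, -0.1, -6.2]
finger_gap: 0.0255
grip_force: 30.0
```

Request:
send_path(
  steps={"motion": [[0.0,0.001,-0.002,0.003,0],[0.0,0.001,-0.002,0.005,0],[0.0,0.001,-0.002,0.007,0],[0.0,0.001,-0.002,0.009,0],[0.0,0.001,-0.002,0.009,0],[0.0,0.001,-0.002,0.009,0]]},
)

```text
clock: 10.15
ee_pos: [0.6584, -0.0895, 0.0323]
tcp_rot: [[0.001, 1.0, 0.0], [1.0, -0.001, 0.0], [0.0, 0.0, -1.0]]
ft_force: [-4.1, 0.5, 7.1]
finger_gap: 0.0253
grip_force: 30.0
```

Request:
send_path(
  steps={"motion": [[0.06,0,0,0,0],[0.06,0,0,0,0],[0.06,0,0,0,0],[0.06,0,0,0,0],[0.06,0,0,0,0],[0.06,0,0,-0.03,0],[0.06,0,0,-0.07,0],[0.06,0,0,-0.07,0]]},
)

```text
clock: 10.82
ee_pos: [0.6637, -0.091, 0.1082]
tcp_rot: [[0.001, 1.0, 0.015], [1.0, -0.001, -0.003], [-0.003, 0.015, -1.0]]
ft_force: [1.4, -0.6, 1.9]
finger_gap: 0.0598
grip_force: 0.0
```

Request:
send_path(
  steps={"motion": [[0.06,0.005,-0.036,0,0],[0.06,0.01,-0.072,0,0],[0.06,0.015,-0.108,0,0],[0.06,0.02,-0.144,0,0],[0.06,0.0238,-0.184,0,0],[0.06,0.0238,-0.184,0,0],[0.06,0.0238,-0.184,0,0],[0.06,0.0238,-0.184,0,0]]},
)

```text
clock: 11.48
ee_pos: [0.4761, -0.0659, 0.1013]
tcp_rot: [[0.001, 1.0, 0.003], [1.0, -0.001, -0.001], [-0.001, 0.003, -1.0]]
ft_force: [0.1, 0.4, -0.3]
finger_gap: 0.0599
grip_force: 0.0
```

Request:
send_path(
  steps={"motion": [[0.06,0,-0.001,0.04,0],[0.06,0,-0.001,0.07,0],[0.06,0,-0.001,0.081,0],[0.06,0,-0.001,0.081,0],[0.06,0,-0.001,0.081,0],[0.06,0,-0.001,0.081,0]]},
)

```text
clock: 11.98
ee_pos: [0.4755, -0.066, 0.0203]
tcp_rot: [[0.001, 1.0, 0.003], [1.0, -0.001, -0.001], [-0.001, 0.003, -1.0]]
ft_force: [0.5, -0.3, -0.2]
finger_gap: 0.0596
grip_force: 0.0
```

Request:
send_path(
  steps={"motion": [[0.0,0,0,0,0],[0.0,0,0,0,0],[0.0,0,0,0,0],[0.0,0,0,0,0],[0.0,0,0,0,0],[0.0,0,0,0,0],[0.0,0,0,0,0],[0.0,0,0,-0.03,0],[0.0,0,0,-0.06,0],[0.0,0,0,-0.09,0]]},
)

```text
clock: 12.82
ee_pos: [0.4713, -0.0654, 0.1093]
tcp_rot: [[0.001, 1.0, -0.005], [1.0, -0.001, 0.0], [0.0, -0.005, -1.0]]
ft_force: [-0.1, 0.3, -5.3]
finger_gap: 0.0257
grip_force: 30.0
```

Request:
send_path(
  steps={"motion": [[0.0,0.013,0.035,0,0],[0.0,0.026,0.07,0,0],[0.0,0.04,0.105,0,0],[0.0,0.053,0.14,0,0],[0.0,0.066,0.175,0,0],[0.0,0.066,0.175,0,0],[0.0,0.066,0.175,0,0],[0.0,0.066,0.175,0,0],[0.0,0.066,0.175,0,0]]},
)

```text
clock: 13.57
ee_pos: [0.646, -0.0009, 0.1084]
tcp_rot: [[0.002, 1.0, -0.005], [1.0, -0.002, -0.001], [-0.001, -0.005, -1.0]]
ft_force: [-0.0, -0.1, -5.1]
finger_gap: 0.0251
grip_force: 30.0
```

Request:
send_path(
  steps={"motion": [[0.0,0.001,0.002,0.03,0],[0.0,0.001,0.002,0.05,0],[0.0,0.001,0.002,0.065,0],[0.0,0.001,0.002,0.069,0],[0.0,0.001,0.002,0.069,0],[0.0,0.001,0.002,0.069,0],[0.0,0.001,0.002,0.069,0]]},
)

```text
clock: 14.15
ee_pos: [0.6514, 0.0008, 0.0422]
tcp_rot: [[0.002, 1.0, 0.003], [1.0, -0.002, -0.0], [-0.0, 0.003, -1.0]]
ft_force: [0.1, 0.1, -4.8]
finger_gap: 0.0258
grip_force: 30.0
```

Request:
send_path(
  steps={"motion": [[0.0,-0.001,-0.001,0.003,0],[0.0,-0.001,-0.001,0.005,0],[0.0,-0.001,-0.001,0.007,0],[0.0,-0.001,-0.001,0.009,0],[0.0,-0.001,-0.001,0.01,0],[0.0,-0.001,-0.001,0.01,0]]},
)

```text
clock: 14.65
ee_pos: [0.6495, 0.0002, 0.0321]
tcp_rot: [[0.001, 1.0, 0.0], [1.0, -0.001, 0.0], [0.0, 0.0, -1.0]]
ft_force: [-3.8, 0.2, 3.9]
finger_gap: 0.0252
grip_force: 30.0
```

Request:
send_path(
  steps={"motion": [[0.06,0,0,0,0],[0.06,0,0,0,0],[0.06,0,0,0,0],[0.06,0,0,0,0],[0.06,0,0,0,0],[0.06,0,0,-0.03,0],[0.06,0,0,-0.07,0],[0.06,0,0,-0.07,0]]},
)

```text
clock: 15.32
ee_pos: [0.6549, -0.0004, 0.108]
tcp_rot: [[0.001, 1.0, 0.015], [1.0, -0.001, -0.001], [-0.001, 0.015, -1.0]]
ft_force: [0.1, -0.1, 1.6]
finger_gap: 0.0599
grip_force: 0.0
```

Request:
send_path(
  steps={"motion": [[0.06,-0.04,0,0,0],[0.06,-0.08,0,0,0],[0.06,-0.12,0,0,0],[0.06,-0.16,0,0,0],[0.06,-0.2,0,0,0],[0.06,-0.24,0,0,0],[0.06,-0.28,0,0,0],[0.06,-0.293,0,0,0],[0.06,-0.293,0,0,0]]},
)

```text
clock: 16.07
ee_pos: [0.6468, -0.3007, 0.1005]
tcp_rot: [[0.01, 1.0, -0.001], [1.0, -0.01, -0.006], [-0.006, -0.001, -1.0]]
ft_force: [-0.3, -0.6, 0.3]
finger_gap: 0.0602
grip_force: 0.0
```

Request:
send_path(
  steps={"motion": [[0.06,0,-0.04,0,0],[0.06,0,-0.08,0,0],[0.06,0,-0.12,0,0],[0.06,0,-0.16,0,0],[0.06,0,-0.198,0,0],[0.06,0,-0.198,0,0],[0.06,0,-0.198,0,0],[0.06,0,-0.198,0,0]]},
)

```text
clock: 16.73
ee_pos: [0.4533, -0.2913, 0.1012]
tcp_rot: [[-0.002, 1.0, 0.003], [1.0, 0.002, 0.0], [0.0, 0.003, -1.0]]
ft_force: [0.7, 0.4, 0.1]
finger_gap: 0.06
grip_force: 0.0
```

Request:
send_path(
  steps={"motion": [[0.06,-0.001,-0.002,0.04,0],[0.06,-0.001,-0.002,0.07,0],[0.06,-0.001,-0.002,0.081,0],[0.06,-0.001,-0.002,0.081,0],[0.06,-0.001,-0.002,0.081,0],[0.06,-0.001,-0.002,0.081,0]]},
)

```text
clock: 17.23
ee_pos: [0.451, -0.2941, 0.0209]
tcp_rot: [[-0.0, 1.0, 0.003], [1.0, 0.0, -0.002], [-0.002, 0.003, -1.0]]
ft_force: [0.7, 0.7, -0.3]
finger_gap: 0.0601
grip_force: 0.0
```

Request:
send_path(
  steps={"motion": [[0.0,0,0,0,0],[0.0,0,0,0,0],[0.0,0,0,0,0],[0.0,0,0,0,0],[0.0,0,0,0,0],[0.0,0,0,0,0],[0.0,0,0,0,0],[0.0,0,0,-0.03,0],[0.0,0,0,-0.06,0],[0.0,0,0,-0.09,0]]},
)

```text
clock: 18.07
ee_pos: [0.4477, -0.2929, 0.1096]
tcp_rot: [[0.001, 1.0, -0.004], [1.0, -0.001, 0.002], [0.002, -0.004, -1.0]]
ft_force: [0.5, -0.3, -2.3]
finger_gap: 0.0255
grip_force: 30.0
```

Request:
send_path(
  steps={"motion": [[0.0,0,0.036,0,0],[0.0,0,0.072,0,0],[0.0,0,0.108,0,0],[0.0,0,0.144,0,0],[0.0,0,0.182,0,0],[0.0,0,0.182,0,0],[0.0,0,0.182,0,0]]},
)

```text
clock: 18.65
ee_pos: [0.6321, -0.2917, 0.1074]
tcp_rot: [[-0.002, 1.0, -0.002], [1.0, 0.002, 0.002], [0.002, -0.002, -1.0]]
ft_force: [-0.7, 0.3, -2.1]
finger_gap: 0.0256
grip_force: 30.0
```

Request:
send_path(
  steps={"motion": [[0.0,0.04,0,0,0],[0.0,0.08,0,0,0],[0.0,0.12,0,0,0],[0.0,0.16,0,0,0],[0.0,0.2,0,0,0],[0.0,0.24,0,0,0],[0.0,0.24,0,0,0]]},
)

```text
clock: 19.23
ee_pos: [0.6296, -0.0397, 0.1086]
tcp_rot: [[-0.013, 1.0, -0.004], [1.0, 0.013, 0.011], [0.011, -0.004, -1.0]]
ft_force: [-0.0, 2.4, -2.7]
finger_gap: 0.0254
grip_force: 30.0
```

Request:
send_path(
  steps={"motion": [[0.0,0.04,0,0,0],[0.0,0.08,0,0,0],[0.0,0.12,0,0,0],[0.0,0.16,0,0,0],[0.0,0.2,0,0,0],[0.0,0.232,0,0,0],[0.0,0.232,0,0,0],[0.0,0.232,0,0,0],[0.0,0.232,0,0,0]]},
)

```text
clock: 19.98
ee_pos: [0.6307, 0.1757, 0.1093]
tcp_rot: [[0.003, 1.0, -0.002], [1.0, -0.003, -0.003], [-0.003, -0.002, -1.0]]
ft_force: [-0.5, 0.1, -1.7]
finger_gap: 0.0255
grip_force: 30.0
```

Request:
send_path(
  steps={"motion": [[0.0,0.001,0.001,0.03,0],[0.0,0.001,0.001,0.05,0],[0.0,0.001,0.001,0.065,0],[0.0,0.001,0.001,0.069,0],[0.0,0.001,0.001,0.069,0],[0.0,0.001,0.001,0.069,0],[0.0,0.001,0.001,0.069,0]]},
)

```text
clock: 20.57
ee_pos: [0.6339, 0.1783, 0.0422]
tcp_rot: [[0.002, 1.0, 0.003], [1.0, -0.002, 0.0], [0.0, 0.003, -1.0]]
ft_force: [0.7, -0.9, -2.3]
finger_gap: 0.0254
grip_force: 30.0
```

Request:
send_path(
  steps={"motion": [[0.0,0.001,-0.001,0.003,0],[0.0,0.001,-0.001,0.005,0],[0.0,0.001,-0.001,0.007,0],[0.0,0.001,-0.001,0.009,0],[0.0,0.001,-0.001,0.01,0],[0.0,0.001,-0.001,0.01,0]]},
)

```text
clock: 21.07
ee_pos: [0.6316, 0.1805, 0.0321]
tcp_rot: [[0.001, 1.0, 0.0], [1.0, -0.001, 0.001], [0.001, 0.0, -1.0]]
ft_force: [-2.4, -0.2, 5.9]
finger_gap: 0.0254
grip_force: 30.0
```

Request:
send_path(
  steps={"motion": [[0.06,0,0,0,0],[0.06,0,0,0,0],[0.06,0,0,0,0],[0.06,0,0,0,0],[0.06,0,0,0,0],[0.06,0,0,-0.03,0],[0.06,0,0,-0.07,0],[0.06,0,0,-0.11,0],[0.06,0,0,-0.15,0],[0.06,0,0,-0.15,0]]},
)

```text
clock: 21.9
ee_pos: [0.6372, 0.1809, 0.1902]
tcp_rot: [[0.001, 1.0, 0.017], [1.0, -0.001, 0.004], [0.004, 0.017, -1.0]]
ft_force: [0.3, -0.1, 1.3]
finger_gap: 0.0599
grip_force: 0.0
```

Request:
send_path(
  steps={"motion": [[0.06,0.03,-0.025,0,0],[0.06,0.06,-0.05,0,0],[0.06,0.09,-0.075,0,0],[0.06,0.12,-0.1,0,0],[0.06,0.15,-0.12,0,0],[0.06,0.15,-0.12,0,0],[0.06,0.15,-0.12,0,0],[0.06,0.15,-0.12,0,0]]},
)

```text
clock: 22.57
ee_pos: [0.5122, 0.3297, 0.1805]
tcp_rot: [[0.001, 1.0, 0.001], [1.0, -0.001, -0.001], [-0.001, 0.001, -1.0]]
ft_force: [0.8, -0.5, 0.1]
finger_gap: 0.0602
grip_force: 0.0
```

```bash
python3 - <<'E'
from h import *
pads=np.array([[.6327,.1793],[.6416,.0897],[.6506,0],[.6596,-.0893]])
for n in('scene','side'):
  c=camera(n);P=cloud(c);cv2.imwrite(f'pics/end_{n}.png',c['image'])
  for i,p in enumerate(pads):
    Q=P[(np.hypot(P[...,0]-p[0],P[...,1]-p[1])<.05)&(P[...,2]>.045)]
    D=P[(np.hypot(P[...,0]-p[0],P[...,1]-p[1])<.046)&(P[...,2]>.021)&(P[...,2]<.034)]
    print(n,i,len(Q),((Q.max(0)+Q.min(0))/2-np.r_[p,0])[:2].round(4),'top',np.percentile(Q[:,2],90).round(4),'disc',np.ptp(D,axis=0)[:2].round(3),np.median(D[:,2]).round(4))
  for r in finder.regions_of(n,'oil_bottle')[:1]:
    Q=P[r['region']];z=np.nanpercentile(Q[:,2],97);T=Q[Q[:,2]>z-.006];print('bottle',z.round(4),((T.max(0)+T.min(0))/2)[:2].round(4))
E
```

```text
scene 0 125 [-0.0014  0.0013] top 0.0604 disc [0.043 0.044] 0.0267
scene 1 134 [-0.0008 -0.0006] top 0.0601 disc [0.057 0.056] 0.0263
scene 2 137 [-0.0028 -0.0001] top 0.0602 disc [0.071 0.07 ] 0.0266
scene 3 143 [-0.0021 -0.0004] top 0.0602 disc [0.085 0.081] 0.0265
bottle 0.1309 [ 0.4741 -0.1744]
side 0 88 [-0.0023  0.0021] top 0.0592 disc [0.044 0.039] 0.0256
side 1 106 [-0.0014  0.0011] top 0.0595 disc [0.055 0.058] 0.0255
side 2 117 [-0.0027  0.0004] top 0.059 disc [0.069 0.074] 0.0256
side 3 134 [-0.0024  0.0001] top 0.0588 disc [0.081 0.082] 0.0255
bottle 0.1301 [ 0.4732 -0.1744]
```

View pics/end_scene.png

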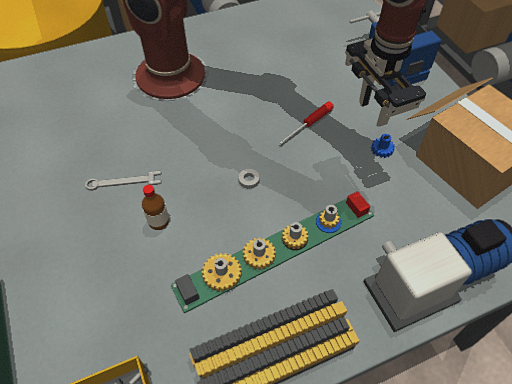

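The final picture shows the gears at (329,216), (295,235), (260,252) and (221,270), running smallest to largest from the red block. All are flat and within 3 mm of their pad centres, and the bottle stands unmoved at (155,208).

```bash
python3 -c "
from workcell import order
print(order.finish_job())"
```

```text
the job is handed in; nothing more can be done
None
```

I set all four gears flat and hub up on their pads, smallest by the red block and largest farthest away, each measured within about 3 mm of its pad's centre; the oil bottle did not move, and I handed the job in (no verdict came back).

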